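Find the concealed push catch and release the battery lid

ROBOT

A 6-joint arm with a two-finger parallel gripper is mounted at the origin on the work surface. World frame = base frame: x ahead of the robot, y to its left, z up, the work surface at z = 0. Lengths are in mm, angles in degrees, forces in N, time in s.
With the tool pointing down it reaches from about 300 to 850 mm from the base axis. Payload 4.2 kg.
Tool frame: the origin (TCP) lies between the finger pads; the fingertips stand 11 mm ahead of it and the grasp point (between the pads) lies 8 mm behind it (env.tips_ahead is the distance from the TCP to the fingertips, in mm); z points along the fingers, y is the line along which they close (so a half turn about z gives the same grasp; the last joint's range is limited). The gripper opens to 91 mm and grips with 3 to 60 N. Pads are 32 mm wide; open, the fingers measure 118 mm over their backs; the gripper's body (76 mm by 178 mm) begins 60 mm behind the grasp point.
Start: joints at [68.411, 18.312, 89.639, -0, 72.044, -1.146], TCP at [200.837, 538.801, 224.976] pointing down, gripper open.
Joint ranges: [-177.97, 177.97], [-48.28, 115.42], [12.27, 149.76], [-77.06, 257.06], [2.81, 150.46], [-146.56, 146.56]. Speed limits (degrees/s): [147.25, 147.25, 180, 180, 180, 180].

INTERFACE

Orientations are given as [roll, pitch, yaw] about the fixed x, y, z axes, in that order (R = Rz(yaw) Ry(pitch) Rx(roll)).
In Python, from workcell import env, cams gives the robot as it stands.
- The arm moves only by the tool step_arm, never from a script. Its arguments are lists of equal length, an entry for each row: "linear": the shift along the tool's x, y, z in units of 30 cm (1.0 is 30 cm), a list of three; "turn": the turn about the tool's z in units of 360 degrees (1.0 is 360 degrees). In form: {"linear": [[tx, ty, tz], ...], "turn": [turn, ...]}. A call has 1 to 20 rows; each row is the pose to reach, as a shift and turn from the pose commanded when the call began, along the tool's axes at that moment, turning the shorter way round; what a row does not reach only later rows make up. A row lasts 1/8 s, in which the tool goes at most 62.5 mm and 10.7 degrees, less where a joint would pass 70% of its speed; a pose out of reach is approached as far as the arm can. A call with a number of a shift or a turn outside -1 to 1 is refused whole. A call with a gripper value outside its range is refused whole. "fingers" is the closure, from -1 (fully open) to 1 (shut), so that 0 is half open, set as the call begins (left out, the last holds). The fingers move at their own pace and stop on an object; "force" is the grip in N (left out, the last holds). Time passes only in rows, so rows that repeat a pose let the fingers close. It gives the time, the measured TCP pose, the force, the opening and the grip force at its end, in the units of the state.
- env.state(): the state, without advancing time (a new reading comes with each control period).
- cams.grab_frame(name): name is "scene" or "top" or "wrist"; returns a dict with "color" (400x640x3 uint8, blue, green, red), "fx", "fy", "cx", "cy" (pixels), "extrinsics" (4x4, takes a point from camera to world coordinates); the wrist camera has in their place "tool_from_camera" (4x4, takes a point from camera to tool coordinates, whose origin is the TCP and whose axes are the flange's). Camera axes: x right, y down, z forward; pixel columns grow to the right and rows downward; lengths in mm; the calibration is good to about 2 mm. A picture is of the moment at which its call begins: read the wrist's pose just before it. There is no depth.
- env.job_done(): hands the job in; it is judged then, once.
The state is a dict: "time_s": time; "qpos": joint angles; "qvel": joint speeds; "effort": joint torques, N m; "ee_pos": TCP position; "ee_rot": TCP orientation; "force": force on the tool from outside, world axes, zero at the start; "torque": the same for the moment, N m; "gripper_width": finger opening in mm; "gripper_force": force on a finger pad.
Only numpy, scipy, OpenCV 4.12 (cv2) and the standard library are available. Lean on these libraries where they do the work, as an engineer would, in place of code of your own. Each camera call takes 0.05 s, during which the arm holds its last target. There are 200 camera calls.

TASK

Open the battery lid of the steel box by its concealed catch: with a fingertip, feel gently along the row of four flush discs for the one that gives (the other three are rigid blanks), and press that one fully home so that the lid pops up by itself. Do not pry, pull or push the lid, pick nothing up, leave the things around the box where they stand, and finish with the hand clear.

Things in the scene. Friction and masses are not known exactly. Their poses are not given: they have to be found in the camera images.
- unit: Fixed stainless battery box standing on the work surface, 200 mm (x) x 270 mm (y) x 85 mm high, it cannot move. Origin: centre of its underside; z up. Its level top consists of the face strip, 96 mm deep (box x -100 to -4 mm), with a row of four discs along y, and of the battery lid behind it (box x -1 to +95 mm). Side walls 3 mm, strip 10 mm thick.
- disc0 (a point): Centre of the face of a plain round steel disc, 43 mm across, with a thin dark gap round it, in a 47 mm opening of the box's face strip, its face 2 mm below the strip's upper side. One of the four discs (disc0 to disc3, all alike; which one differs from run to run) is the push catch, the other three are rigid blanks. This is the one at box y = -96 mm, box x = -52 mm, 83 mm above the work surface; the point does not move with a press.
- disc1 (a point): Centre of the face of a plain round steel disc, 43 mm across, with a thin dark gap round it, in a 47 mm opening of the box's face strip, its face 2 mm below the strip's upper side. One of the four discs (disc0 to disc3, all alike; which one differs from run to run) is the push catch, the other three are rigid blanks. This is the one at box y = -32 mm, box x = -52 mm, 83 mm above the work surface; the point does not move with a press.
- disc2 (a point): Centre of the face of a plain round steel disc, 43 mm across, with a thin dark gap round it, in a 47 mm opening of the box's face strip, its face 2 mm below the strip's upper side. One of the four discs (disc0 to disc3, all alike; which one differs from run to run) is the push catch, the other three are rigid blanks. This is the one at box y = +32 mm, box x = -52 mm, 83 mm above the work surface; the point does not move with a press.
- disc3 (a point): Centre of the face of a plain round steel disc, 43 mm across, with a thin dark gap round it, in a 47 mm opening of the box's face strip, its face 2 mm below the strip's upper side. One of the four discs (disc0 to disc3, all alike; which one differs from run to run) is the push catch, the other three are rigid blanks. This is the one at box y = +96 mm, box x = -52 mm, 83 mm above the work surface; the point does not move with a press.
- catch (a joint): Travel of the push catch, i.e. of whichever disc is the catch, in m: 0 = out as at the start, 0.006 = pressed fully home (straight down). It resists with about 3 to 4 N and then stays where it is pushed; it has no return spring. The blanks do not move at all.
- lid (a joint): Angle of the battery lid in rad: 0 = shut, 0.30 = popped up. The catch's linkage raises it in step with the catch: lid = 50 x catch travel, so 0.30 at full travel. It stays up.
- lid_edge (a point): Middle of the upper side of the lid's free edge, the edge next to the face strip (48 mm behind the row of disc centres). The lid is a steel sheet 96 x 262 x 4 mm hinged at its far edge (box x = +95 mm); the free edge rises about 28 mm when it pops up.
- jar_mid (a point): Centre, half-way up, of a loose amber glass jar with red cap standing beside the box, 68 mm across, 100 mm tall.
- tape_mid (a point): Centre, half-way up, of a loose cardboard ring (tape core) lying flat beside the box, 90 mm outside, 76 mm inside, 48 mm high.
- carton_mid (a point): Centre, half-way up, of a small loose carton beside the box, 50 x 70 x 50 mm high.
Mind the look-alikes: they are no part of the job. What is shaped like the part that bears catch but pink is not meant.

How it is judged:
By the outcome, as a careful person would: the job done as asked, in the order asked, and still so for the second after the job is handed in, with the robot touching nothing.
It also fails if it takes over 45 s, if anything falls off the work surface, if the arm or the gripper's body presses on something with over 40 N, if the wrist force passes 120 N, or if a joint passes its speed limit or range.

## Working session

There is one attempt and no reset: what is moved stays moved. The work goes in short steps, Python scripts to look and compute and a tool call to move; the robot and the scene stay as the last step left them, time stands still between calls to the robot, and variables do not carry over. Pictures are saved under pics/ and viewed, at most 10 in all, crops included, and the job is handed in when it is done.

Besides the shell and the picture viewer there is one more tool, called as name(argument=value, ...) on one line, values as JSON. step_arm: Moves the arm, as the interface text tells. Its arguments: {"type":"object","properties":{"linear":{"type":"array"},"turn":{"type":"array"},"fingers":{"type":"number"},"force":{"type":"number"}},"required":["linear","turn"]}

```bash
mkdir -p pics
python3 - <<'E'
from workcell import env,cams
import cv2,numpy as np
s=env.state();print(s['time_s'],s['ee_pos'],s['ee_rot'],s['force'],s['gripper_width'])
for n in("scene","top"):
    f=cams.grab_frame(n);cv2.imwrite(f'pics/{n}.png',f['color']);print(n,f['fx'],f['fy'],f['cx'],f['cy'],np.array(f['extrinsics']).round(3).tolist())
E
```

```text
0.0 [200.62817237 538.34655211 224.1437878 ] [-1.79901218e+02 -1.19166654e-03  1.59560784e+02] [ 0.60406041 -0.22906613 -0.72152903] 90.92049767461121
scene 519.4695342300153 519.4695342300153 329.19601142757176 202.4546022361019 [[0.784, 0.446, -0.431, 951.037], [0.62, -0.563, 0.546, -537.428], [0.001, -0.696, -0.718, 785.632], [0.0, 0.0, 0.0, 1.0]]
top 420.2082157194086 420.2082157194086 323.20190841182233 188.5949458091563 [[-0.013, -0.986, 0.168, 342.936], [-1.0, 0.011, -0.013, 40.889], [0.011, -0.168, -0.986, 1107.427], [0.0, 0.0, 0.0, 1.0]]
```

View pics/top.png

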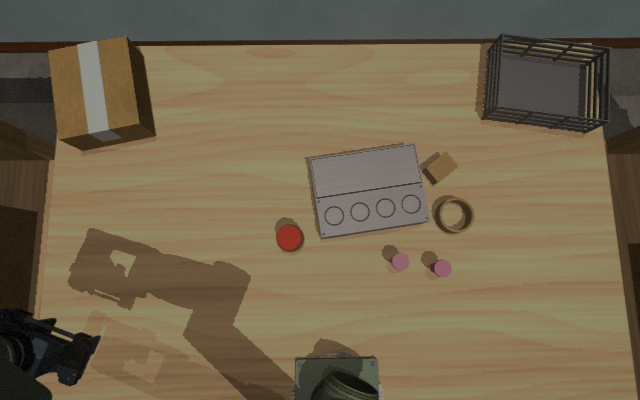

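View pics/scene.png

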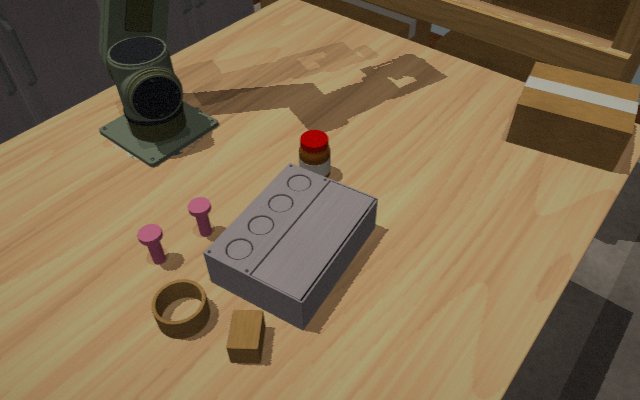

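The top view shows the box centred near (370,190), with the disc row at (334,216), (360,212), (386,208) and (411,204), which are disc3 to disc0. The jar is at (289,237), the tape core at (454,214) and the carton at (440,168). The pink mushroom-shaped knobs at (400,261) and (442,268) are the look-alikes, because they stand loose on the table and aren't flush steel discs. Next I'll measure the discs and confirm with an enlarged crop.

```bash
cat > h.py <<'E'
import numpy as np
def ray(f,u,v,z,E=None):
    E=np.array(f['extrinsics']) if E is None else E
    d=E[:3,:3]@[(u-f['cx'])/f['fx'],(v-f['cy'])/f['fy'],1]; return E[:3,3]+d*(z-E[2,3])/d[2]
def proj(f,P,E=None):
    E=np.array(f['extrinsics']) if E is None else E
    c=(np.asarray(P)-E[:3,3])@E[:3,:3]; return np.c_[f['fx']*c[:,0]/c[:,2]+f['cx'],f['fy']*c[:,1]/c[:,2]+f['cy']]
E
python3 - <<'E'
from workcell import env,cams
import cv2,numpy as np
from h import *
from scipy.optimize import least_squares
F={n:cams.grab_frame(n) for n in("top","scene")}
guess={"top":[(411,204),(386,208),(360,212),(334,216)],"scene":[(239,249),(261,225),(281,203),(299,183)]}
obs={}
for n,f in F.items():
    g=cv2.cvtColor(f['color'],6);k=4
    r=[]
    for (u,v) in guess[n]:
        p=cv2.resize(g[v-16:v+17,u-18:u+19],None,fx=k,fy=k,interpolation=cv2.INTER_CUBIC)
        bh=cv2.morphologyEx(p,cv2.MORPH_BLACKHAT,np.ones((21,21)))
        m=(bh>0.5*np.percentile(bh,99)).astype(np.uint8)
        c=max(cv2.findContours(m,cv2.RETR_EXTERNAL,cv2.CHAIN_APPROX_NONE)[0],key=lambda c:cv2.contourArea(cv2.convexHull(c)))
        e=cv2.fitEllipse(cv2.convexHull(c))
        r.append(((e[0][0]+.5)/k-.5+u-18,(e[0][1]+.5)/k-.5+v-16)); print(n,np.round(r[-1],1),np.round(np.array(e[1])/k,1))
    obs[n]=np.array(r)
Y=np.array([-96,-32,32,96])
def pts(q):
    c,s=np.cos(q[2]),np.sin(q[2]); return np.c_[q[0]-52*c-Y*s,q[1]-52*s+Y*c,np.full(4,84.)]
for names in(("top",),("scene",),("top","scene")):
    s=least_squares(lambda q:np.concatenate([(proj(F[n],pts(q))-obs[n]).ravel() for n in names]),[480,-50,.15],loss='soft_l1')
    print(names,s.x[:2].round(1),np.degrees(s.x[2]).round(2),s.fun.round(1)); 
print(pts(s.x).round(1)); q=s.x
for nm,(u,v),z in(("pinkA",(400,261),60),("pinkB",(442,268),60),("jar",(289,237),100)): 
    P=ray(F['top'],u,v,z);d=P[:2]-q[:2];c,s_=np.cos(q[2]),np.sin(q[2]);print(nm,P.round(),"box",round(d@[c,s_]),round(d@[-s_,c]))
cv2.imwrite('pics/crop.png',cv2.resize(F['scene']['color'][120:300,120:390],(780,520),interpolation=cv2.INTER_CUBIC))
E
```

```text
top [410.7 203.6] [19.1 20. ]
top [385.1 207.5] [19.3 20. ]
top [359.5 211.5] [19.6 20. ]
top [333.8 215.4] [19.8 19.9]
scene [238.8 248.6] [21.2 28.1]
scene [260.4 224.7] [19.7 26.8]
scene [280.3 202.6] [17.9 25.9]
scene [298.7 182.3] [16.6 24.5]
('top',) [515.  -85.1] 8.06 [ 0.  -0.   0.1  0.  -0.  -0.  -0.   0. ]
('scene',) [514.7 -85.9] 8.07 [ 0.  -0.1  0.  -0.  -0.   0.1 -0.   0.1]
('top', 'scene') [514.8 -85.6] 8.06 [ 0.2  0.1  0.2  0.1  0.2  0.   0.2  0.1  0.2 -0.2  0.2 -0.1  0.1 -0.
  0.1 -0. ]
[[ 476.8 -187.9   84. ]
 [ 467.8 -124.6   84. ]
 [ 458.8  -61.2   84. ]
 [ 449.8    2.2   84. ]]
pinkA [ 338. -159.   60.] box -185 -48
pinkB [ 320. -262.   60.] box -218 -147
jar [398. 111. 100.] box -88 211
```

View pics/crop.png

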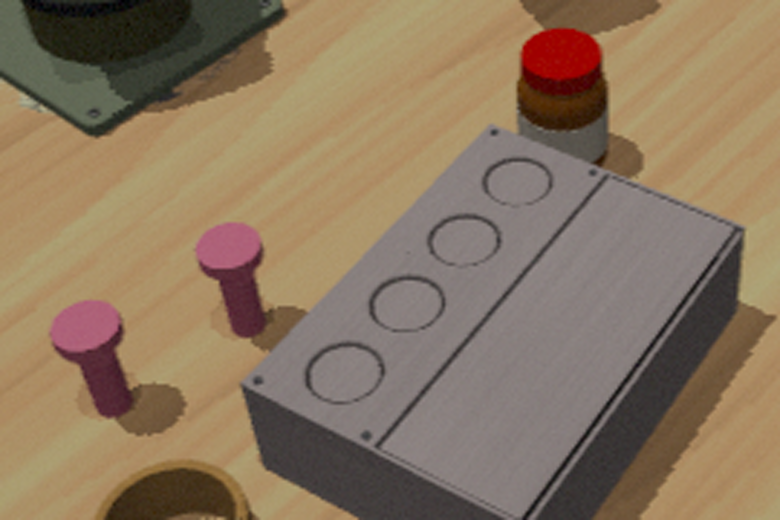

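Both cameras agree to within 1 mm: box at (515,-86), yaw 8.06°. The crop confirms four flush grey discs on the box and two pink knobs standing apart. I'll press with one finger at a part opening (60 mm), so the other finger hangs in front of the box, clear of the pink knobs.

step_arm(linear=[[-0.647, -0.722, 0], [-0.647, -0.722, 0], [-0.647, -0.722, 0], [-0.647, -0.722, 0], [-0.647, -0.722, 0], [-0.647, -0.722, 0], [-0.647, -0.722, 0], [-0.647, -0.722, 0], [-0.647, -0.722, 0]], turn=[0.171, 0.171, 0.171, 0.171, 0.171, 0.171, 0.171, 0.171, 0.171], fingers=-0.32, force=20)

```text
time_s: 1.32
ee_pos: [306.9, 268.5, 224.8]
ee_rot: [-180.0, 0.0, 98.1]
force: [-0.4, 0.3, -0.0]
gripper_width: 60.4
gripper_force: 0.0
```

step_arm(linear=[[-0.945, 0.225, 0], [-0.945, 0.225, 0], [-0.945, 0.225, 0], [-0.945, 0.225, 0], [-0.945, 0.225, 0], [-0.945, 0.225, 0], [-0.945, 0.225, 0.2], [-0.945, 0.225, 0.36], [-0.945, 0.225, 0.36], [-0.945, 0.225, 0.36]], turn=[0, 0, 0, 0, 0, 0, 0, 0, 0, 0])

```text
time_s: 2.58
ee_pos: [414.6, -2.6, 118.4]
ee_rot: [179.9, 0.0, 98.1]
force: [1.2, 0.1, 1.2]
gripper_width: 60.3
gripper_force: 0.0
```

Run:
```python
from workcell import env,cams
import cv2
s=env.state();print(s['ee_pos'],s['ee_rot'],s['force'],s['gripper_width'])
f=cams.grab_frame('wrist');a=cams.grab_frame('scene')
cv2.imwrite('pics/w1.png',cv2.hconcat([cv2.resize(f['color'],(400,250)),cv2.resize(a['color'][100:300,160:480],(400,250))]))
```

```text
[414.59548566  -2.56510318 118.40781773] [1.79854006e+02 1.01132581e-02 9.80817866e+01] [1.24400756 0.11021544 1.19578708] 60.326046666117904
```

View pics/w1.png

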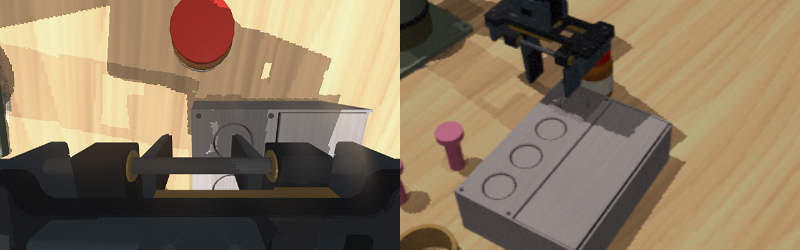

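The wrist view shows the right-hand finger over the disc3 area and the left-hand finger in front of the box. The jar cap at (202,30) is clear. I'll feel down on disc3 now.

step_arm(linear=[[0, 0, 0.05], [0, 0, 0.065], [0, 0, 0.07], [0, 0, 0.075], [0, 0, 0.08], [0, 0, 0.08]], turn=[0, 0, 0, 0, 0, 0])

```text
time_s: 3.42
ee_pos: [413.8, -3.3, 94.2]
ee_rot: [179.9, 0.0, 98.0]
force: [-2.8, -0.5, 9.9]
gripper_width: 60.1
gripper_force: 4.9
```

disc3 is rigid, reading 10 N at face height. On to disc2.

step_arm(linear=[[0, 0, -0.04], [0, 0, -0.04], [-0.1, 0, -0.04], [-0.213, 0, -0.04], [-0.213, 0, -0.04], [-0.213, 0, -0.03], [-0.213, 0, -0.015], [-0.213, 0, -0.01], [-0.213, 0, -0.005], [-0.213, 0, 0], [-0.213, 0, 0]], turn=[0, 0, 0, 0, 0, 0, 0, 0, 0, 0, 0])

```text
time_s: 4.8
ee_pos: [422.2, -66.2, 94.2]
ee_rot: [180.0, -0.0, 98.0]
force: [-3.7, 2.2, 11.8]
gripper_width: 60.3
gripper_force: 6.1
```

disc2 is rigid too. On to disc1.

step_arm(linear=[[0, 0, -0.04], [0, 0, -0.04], [-0.1, 0, -0.04], [-0.213, 0, -0.04], [-0.213, 0, -0.04], [-0.213, 0, -0.03], [-0.213, 0, -0.015], [-0.213, 0, -0.01], [-0.213, 0, -0.005], [-0.213, 0, 0], [-0.213, 0, 0]], turn=[0, 0, 0, 0, 0, 0, 0, 0, 0, 0, 0])

```text
time_s: 6.18
ee_pos: [431.2, -129.8, 92.9]
ee_rot: [180.0, 0.0, 98.0]
force: [0.2, 0.9, -0.6]
gripper_width: 60.3
gripper_force: 0.0
```

disc1 gives: z is 92.9 with no force building up. Pressing it fully home.

step_arm(linear=[[0, 0, 0.004], [0, 0, 0.008], [0, 0, 0.012], [0, 0, 0.015], [0, 0, 0.018], [0, 0, 0.021], [0, 0, 0.021]], turn=[0, 0, 0, 0, 0, 0, 0])

```text
time_s: 7.05
ee_pos: [431.3, -129.9, 88.1]
ee_rot: [179.9, 0.0, 98.0]
force: [-4.7, 2.0, 15.4]
gripper_width: 59.7
gripper_force: 7.7
```

step_arm(linear=[[0, 0, -0.03], [0, 0, -0.1], [0, 0, -0.2], [0, 0, -0.4], [0, -0.2, -0.4], [0.4, -0.2, -0.4], [0.8, -0.2, -0.4], [0.8, -0.2, -0.4], [0.8, -0.2, -0.4], [0.8, -0.2, -0.4], [0.8, -0.2, -0.4]], turn=[0, 0, 0, 0, 0, 0, 0, 0, 0, 0, 0])

```text
time_s: 8.43
ee_pos: [338.3, 99.1, 206.5]
ee_rot: [-180.0, 0.0, 98.0]
force: [-0.8, -0.4, -0.5]
gripper_width: 60.2
gripper_force: 0.0
```

Run:
```python
from workcell import env,cams
import cv2
s=env.state();print(s['time_s'],s['ee_pos'],s['force'])
a=cams.grab_frame('scene');cv2.imwrite('pics/s2.png',cv2.resize(a['color'][120:370,100:420],(768,600)))
```

```text
8.425 [338.33694121  99.07378918 206.51012322] [-0.80407925 -0.44176546 -0.5155969 ]
```

View pics/s2.png

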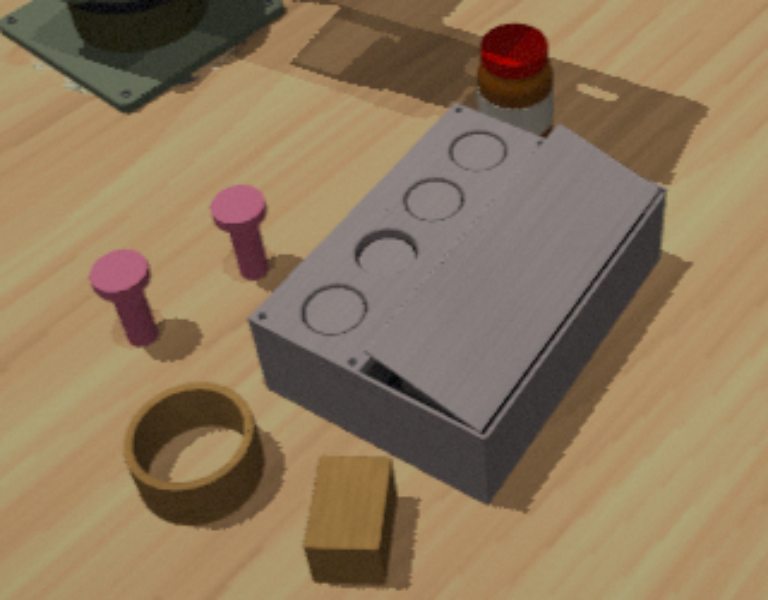

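The picture shows disc1 sunk in at (386,255) and the lid up with its free edge at (370,355). The jar, tape core, carton and pink knobs haven't moved, and the hand is clear.

```bash
python3 -c "
from workcell import env
print(env.job_done())"
```

```text
the job is handed in; nothing more can be done
None
```

The catch was disc1: I pressed it fully home, the lid popped up by itself, nothing around the box moved, the hand is clear, and the job was handed in at about 8.4 s.

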